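Put the setting gauge away and hold the labeller's dancer arm for threading

ROBOT

A 6-joint arm with a two-finger parallel gripper is mounted at the origin on the work surface. World frame = base frame: x ahead of the robot, y to its left, z up, the work surface at z = 0. Lengths are in m, angles in rad, forces in N, time in s.
With the tool pointing down it reaches from about 0.375 to 0.825 m from the base axis. Payload 5.5 kg.
Tool frame: the origin (TCP) lies at the centre of the arm's flange, where the gripper is bolted on; the fingertips stand 173 mm ahead of it and the grasp point (between the pads) lies 155 mm ahead of it; z points along the fingers, y is the direction in which the jaws open and shut (so a half turn about z gives the same grasp; the last joint's range is limited). The gripper opens to 85 mm and grips with 20 to 120 N. Pads are 22 mm wide; open, the fingers measure 114 mm over their backs; the gripper's body (76 mm by 85 mm) begins 54 mm behind the grasp point. The pads swing forward as they close: fully open they stand 13 mm farther back than shut.
Start: joints at [-1.101, 0.314, -0.047, 1.21, 0, 1.571], TCP at [0.272, -0.535, 0.405] pointing down, gripper open.
Joint ranges: [-2.67, 2.67], [-0.69, 1.73], [-1.03, 1.25], [-2.08, 2.16], [-1.42, 1.45], [-3.14, 3.14]. Speed limits (rad/s): [2.39, 2.39, 3.01, 3.14, 3.14, 3.14].

INTERFACE

Orientations are given as a unit quaternion [w, x, y, z].
In Python, from plant import status, vision, job gives the robot as it stands.
- The arm moves only by the tool carry_out, never from a script. Its argument "targets" is a list of rows, each an object of numbers: "grip": the opening, from 0 (shut) to 1 (fully open); "tx", "ty", "tz": the shift along the world's x, y, z in cm; "wx", "wy", "wz": the turn, a rotation vector about the world's x, y, z in rad. In form: [{"grip": .., "tx": .., "ty": .., "tz": .., "wx": .., "wy": .., "wz": ..}, ...]. A call has 1 to 12 rows; each row is the pose to reach, as a shift and turn from the pose commanded when the call began; what a row does not reach only later rows make up. A row lasts 1/10 s, in which the tool goes at most 50 mm and 8.59 degrees, less where a joint would pass 70% of its speed; a pose out of reach is approached as far as the arm can. A call with a gripper value outside its range is refused whole. The fingers move at their own pace and stop on an object; "newtons" is the grip in N (left out, the last holds). Time passes only in rows, so rows that repeat a pose let the fingers close. It gives the time, the measured TCP pose, the force and the opening at its end, in the units of the state.
- status.get_state(): the state, without advancing time (a new reading comes with each control period).
- vision.snapshot(name): name is "side" or "top" or "wrist"; returns a dict with "pixels" (420x560x3 uint8, red, green, blue), "mtx" (3x3 intrinsics, pixels), "origin" and "orientation" of the camera in the world. Camera axes: x right, y down, z forward; pixel columns grow to the right and rows downward; lengths in m; the calibration is good to about 2 mm. A picture is of the moment at which its call begins. There is no depth.
- job.sign_off(): hands the job in, once; it reports no verdict.
The state is a dict: "time": time; "q": joint angles; "qd": joint speeds; "tau": joint torques, N m; "eef_pos": TCP position; "ee_rot": TCP orientation; "wrist_force": force on the tool from outside, world axes, zero at the start; "moment": the same for the moment, N m; "opening": finger opening in m.
Only numpy, scipy, OpenCV 4.12 (cv2) and the standard library are available. Lean on these libraries where they do the work, as an engineer would, in place of code of your own. Each camera call takes 0.05 s, during which the arm holds its last target.

TASK

The labeller is set up and its new label roll is waiting to be threaded: take the orange-banded setting gauge out of the vial nest and set it fully home, upright, in its own orange-labelled slot of the gauge rack, without dropping it. Then take the blue spring-loaded dancer arm by its white roller, swing it forward against its spring right up to the red stop post, and finish while still holding it there. Leave the other gauges, vials, spare roll and hex key where they are.

Things in the scene. Friction and masses are not known exactly. Their poses are not given: they have to be found in the camera images.
- labeller: bench labelling head, fixed: white housing with aluminium deck, 300 deep (x) x 360 wide (y) x 55 mm high; origin under its middle, x from front panel (robot side) to back, y to its left. Over the deck: supply roll back left 67 mm high, dancer arm front left, rollers mid 75 mm, peel plate at x -83, y -57..-12 mm 62 mm high, rewind hub back right 62 mm, vial nest front right at (-100, -125) mm
- dancer (a joint): swing of the dancer arm, rad: 0 = held by its spring against the black-capped rest stop (arm pointing to the labeller's left); grows anticlockwise seen from above, the roller coming forward towards the front panel; 1.10 = against the red stop post, as far as it goes. The spring pulls back with about 2 N at the roller at 0, 5.5 N at the red stop; let go, it flies back to 0
- dancer_pivot (a point): point on the upright pivot axis of the dancer arm, at the arm's height, 71 mm above the table. The arm is a blue bar 18 mm wide, 6 mm thick, 110 mm from pivot to roller; the silver pivot cap with its coil spring is 35 mm across, its top 108 mm above the table
- roller_center (a point): centre of the white roller at the free end of the dancer arm: upright cylinder 20 mm in diameter (23 mm grey rims), 60 mm high, its bottom 77 mm and its top 137 mm above the table, axle end to 142 mm; this point is half-way up (107 mm) and 110 mm from the pivot. Save the two stop posts (83 mm high, 54 mm off at either end of the swing) nothing as high as its bottom comes within 70 mm of its axis
- roller: the same white dancer roller; origin at the middle of its lower end, 30 mm under roller_center. It spins freely on its upright axle, so it can be pinched while the arm swings; its own yaw means nothing
- gauge_orange_center (a point): centre (half-way up) of the loose setting gauge with orange band and orange top: upright aluminium cylinder, 26 mm in diameter, 70 mm high, 70 to 140 g; z along its axis. Starts standing in the labeller's vial nest, its foot 61 mm above the table; a white V wall 20 mm high backs it on the labeller's back side, open to the front; the peel plate stands 68 mm to its left
- gauge_orange: the same orange gauge; origin at the middle of its underside, 35 mm under its centre
- slot_orange_mouth (a point): mouth centre of the round hole in the orange-labelled slot: white block 58 x 58 x 30 mm on the rack's board, orange label block along its front; mouth 42 mm above the table, hole 30 mm wide, 22 mm deep, 2 mm chamfer. Fully home, the gauge's centre is 13 mm above this point. x from label to hole, y along the row of four slots, 64 mm apart, in any order
- slot_green_mouth (a point): mouth of the green-labelled slot, empty as well (its gauge is away), hole 32 mm: not the one for the orange gauge
- gauge_blue: blue-banded gauge, 22 mm in diameter, 70 mm high, standing in its blue slot; origin at its underside, 20 mm above the table: leave alone
- gauge_yellow: yellow-banded gauge, 30 mm in diameter, 70 mm high, standing in its yellow slot; origin at its underside, 20 mm above the table: leave alone
- spare_roll: spare label roll lying flat, 110 mm across, 43 mm high; origin under its centre: leave alone
- hex_key: dark L-shaped hex key, 100 x 30 mm, 8 mm thick, lying on the table in front of the rack; origin under its long leg: leave alone
- vial0: gold-capped glass vial, 25 mm in diameter, 47 mm high, standing on the table beyond the rack; origin under its centre: leave alone
- vial1: gold-capped glass vial, 25 mm in diameter, 47 mm high, standing on the table beyond the rack; origin under its centre: leave alone
- vial2: gold-capped glass vial, 25 mm in diameter, 47 mm high, standing on the table beyond the rack; origin under its centre: leave alone

How it is judged:
On the way, in this order (a step that is already met when the one before it is completed fails the run):
1. the orange gauge stands fully home in its orange slot and is let go (horizontal distance between gauge_orange_center and slot_orange_mouth below 0.006 m and z of gauge_orange_center in the frame of slot_orange_mouth below 0.018 m and angle between gauge_orange_center's own z axis and vertical below 0.12 rad and contact force between the fingers and gauge_orange below 0.1 N and linear speed of gauge_orange below 0.03 m/s), for 0.3 s.
2. the dancer arm is held by its roller at the red stop (value of joint dancer above 1.04 rad and contact force between the fingers and roller above 1.5 N), for 0.5 s.
At the end, for the whole second after the job is handed in: Fingers still on the dancer roller (over 1.5 N), arm at its red stop (joint above 1.04 of 1.10 rad); orange gauge let go and at rest in the orange slot: within 6 mm of the hole's axis, upright within 0.12 rad, its centre at most 18 mm above the mouth (13 mm fully home) (all of step 1 and all of step 2); the arm keeps its last pose, push and grip.
It fails at once if the orange gauge is dropped (it falls freely faster than 0.8 m/s) (linear speed of gauge_orange above 0.8 m/s and contact force between the fingers and gauge_orange below 0.05 N).
It fails at once if a bystander is disturbed (moved more than 20 mm, a stored gauge more than 15 mm) (distance of any of gauge_blue, gauge_yellow from where it was at the start of the episode above 0.015 m or distance of any of vial0, vial1, vial2, spare_roll, hex_key from where it was at the start of the episode above 0.02 m).
It also fails if it takes over 58 s, if anything falls off the work surface, if the arm or the gripper's body presses on something with over 40 N, if the wrist force passes 120 N, or if a joint passes its speed limit or range.

## Working session

There is one attempt and no reset: what is moved stays moved. The work goes in short steps, Python scripts to look and compute and a tool call to move; the robot and the scene stay as the last step left them, time stands still between calls to the robot, and variables do not carry over. Pictures are saved under pics/ and viewed, and the job is handed in when it is done.

Besides the shell and the picture viewer there is one more tool, called after "Request:" as name(argument=value, ...), one argument or row to a line, values as JSON. carry_out: Moves the arm, as the interface text tells. Its arguments: {"type":"object","properties":{"targets":{"type":"array"},"newtons":{"type":"number"}},"required":["targets"]}

```bash
mkdir -p pics; ls; cat > h.py <<'E'
import numpy as np, cv2
from scipy.spatial.transform import Rotation as R
from plant import status, vision, job
def rot(o):
    o=np.array(o,float)
    return o if o.shape==(3,3) else R.from_quat([o[1],o[2],o[3],o[0]]).as_matrix()
def snap(n,f):
    s=vision.snapshot(n); cv2.imwrite(f'pics/{f}.png',cv2.cvtColor(s['pixels'],cv2.COLOR_RGB2BGR))
    np.savez(f'pics/{f}.npz',K=s['mtx'],o=s['origin'],r=rot(s['orientation'])); return s
def load(f): d=np.load(f'pics/{f}.npz'); return d['K'],d['o'],d['r']
def ray(f,u,v):
    K,o,r=load(f); d=r@np.linalg.solve(K,[u,v,1.]); return o,d/np.linalg.norm(d)
def atz(f,u,v,z): o,d=ray(f,u,v); return o+d*(z-o[2])/d[2]
def proj(f,p):
    K,o,r=load(f); c=K@(r.T@(np.array(p)-o)); return c[:2]/c[2]
E
python3 - <<'E'
from h import *
for n in ['side','top','wrist']:
    s=snap(n,n+'0'); print(n,s['origin'],s['orientation'],s['mtx'][0])
print(status.get_state())
E
```

```text
pics
side [ 0.20354332 -1.21311767  0.75750055] [-0.50207673  0.85631596 -0.1070489   0.05641327] [497.82414399   0.         292.8690465 ]
top [ 0.2136172  -0.00271858  1.27752097] [ 0.07599405 -0.69051983  0.71457847 -0.08237035] [419.92586962   0.         281.23343029]
wrist [ 0.34449324 -0.49790441  0.37339234] [ 0.13855338  0.84094722 -0.51598663 -0.08584021] [345.0654388    0.         281.62003788]
{'time': 0.15, 'q': array([-1.10100428e+00,  3.14054805e-01, -4.78591451e-02,  1.21023234e+00,
       -2.11070720e-05,  1.57082024e+00]), 'qd': array([ 0.00134416, -0.00149276,  0.00143862,  0.00078859,  0.00011117,
       -0.00141248]), 'tau': array([-4.08032301e-04, -5.40045154e+01,  3.40060115e+01,  1.32149286e-02,
       -8.57179612e-05, -3.94984397e-06]), 'eef_pos': array([ 0.27151312, -0.53479326,  0.40403348]), 'ee_rot': array([-6.53985493e-04,  9.72541106e-01,  2.32730189e-01, -1.67367565e-04]), 'wrist_force': array([-0.6166531 ,  0.23559136,  0.328221  ]), 'moment': array([-0.07699808,  0.01133409, -0.04687152]), 'opening': 0.08554628247948777}
```

View pics/side0.png

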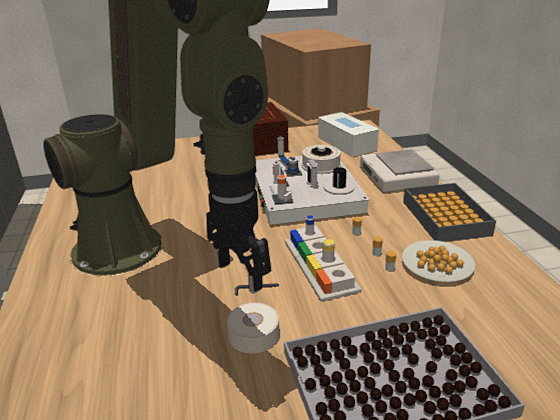

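View pics/top0.png

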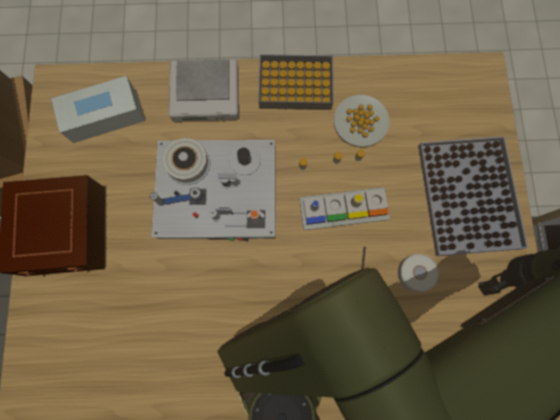

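View pics/wrist0.png

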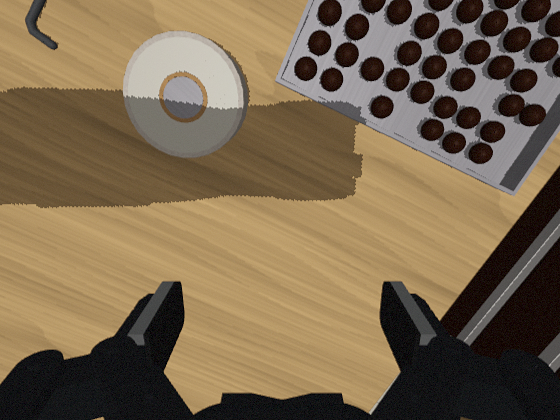

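The top view shows the labeller around (215,190), with the orange gauge near (254,214). The dancer pivot is near (195,193) and its roller near (153,197). The rack runs from (315,208) blue to (377,203) orange. I'll zoom in for precise pixels.

```bash
python3 - <<'E'
from h import *
a=cv2.imread('pics/top0.png')
cv2.imwrite('pics/top0a.png',cv2.resize(a[130:250,140:290],None,fx=5,fy=5,interpolation=cv2.INTER_CUBIC))
cv2.imwrite('pics/top0b.png',cv2.resize(a[170:250,290:400],None,fx=7,fy=7,interpolation=cv2.INTER_CUBIC))
a=cv2.imread('pics/side0.png')
cv2.imwrite('pics/side0a.png',cv2.resize(a[130:300,240:400],None,fx=5,fy=5,interpolation=cv2.INTER_CUBIC)[:, :800][:600])
E
```

```text
(no output)
```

View pics/top0a.png

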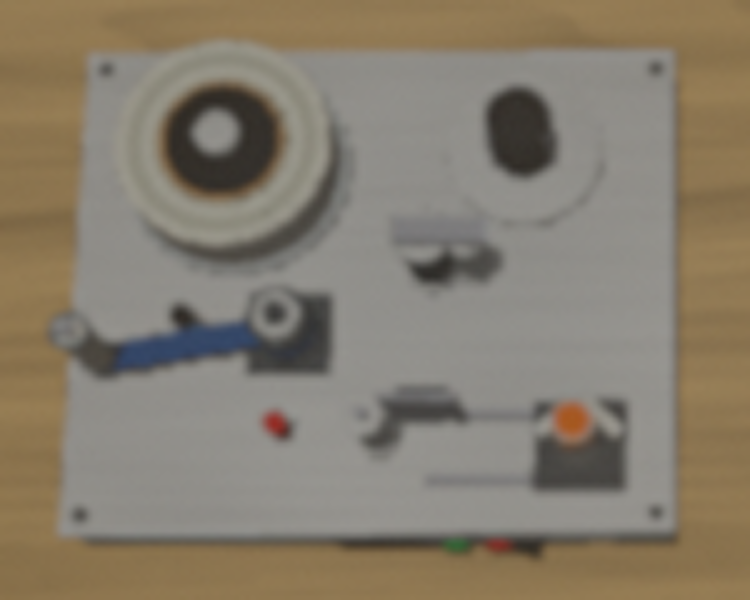

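View pics/top0b.png

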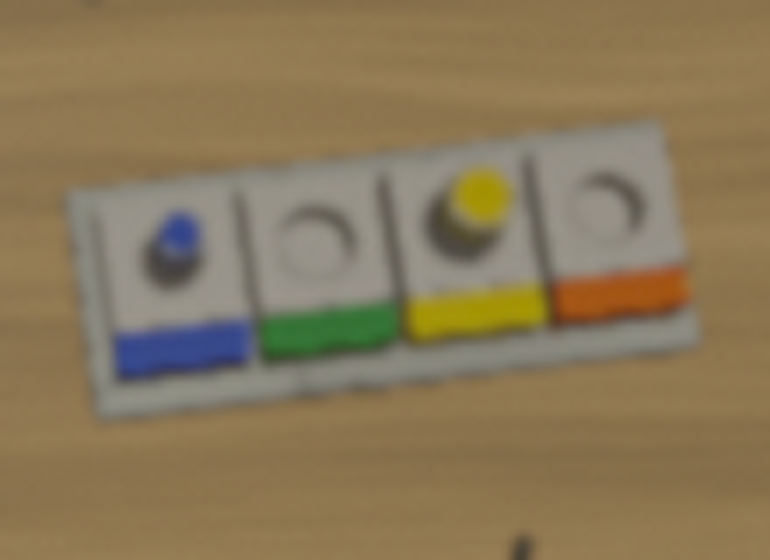

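View pics/side0a.png

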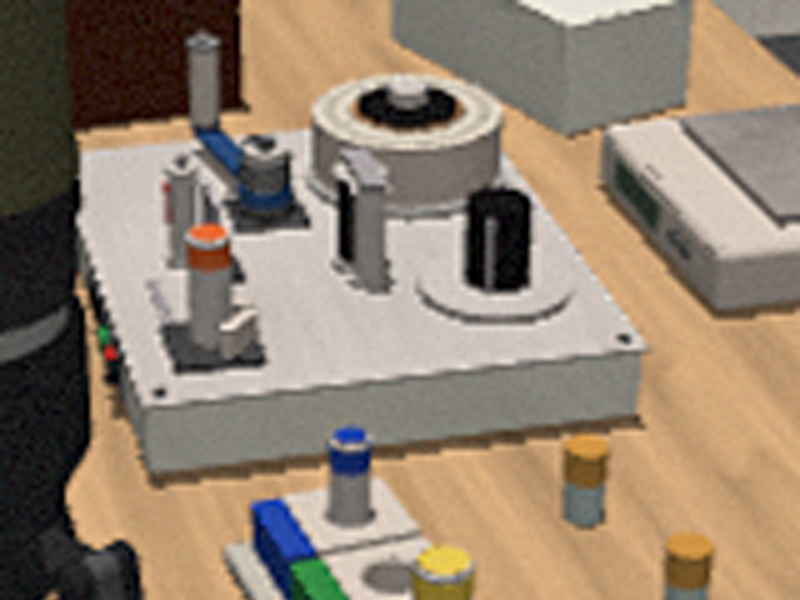

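```bash
python3 - <<'E'
from h import *
A=lambda u,v:((u+.5)/5-.5+140,(v+.5)/5-.5+130)
B=lambda u,v:((u+.5)/7-.5+290,(v+.5)/7-.5+170)
P={}
for n,p,z in [('gauge',A(572,420),.131),('slotO',B(606,209),.042),('slotG',B(317,244),.042),('yel',B(483,195),.09),('blue',B(181,234),.09),('pivot',A(274,313),.108),('roller',A(67,330),.139),('red',A(274,424),.083),
 ('c1',A(92,52),.055),('c2',A(677,52),.055),('c3',A(675,540),.055),('c4',A(57,537),.055)]:
    P[n]=atz('top0',*p,z); print(n,P[n].round(4), np.hypot(*P[n][:2]).round(3))
d=lambda a,b:np.linalg.norm(P[a][:2]-P[b][:2]).round(4)
print(d('slotO','slotG'),d('slotO','yel'),d('slotG','blue'),d('pivot','roller'),d('pivot','red'))
print(d('c1','c2'),d('c1','c4'))
for n in ['gauge','slotO','slotG','yel','blue','pivot','roller','red']: print(n,proj('side0',P[n]).round(1),((proj('side0',P[n])-[240,130])*5).round())
c=(P['c1']+P['c2']+P['c3']+P['c4'])/4; y=(P['c1']+P['c4']-P['c2']-P['c3'])[:2]; y/=np.linalg.norm(y); x=np.array([y[1],-y[0]])
for n in ['gauge','pivot','roller','red']: print(n,((P[n]-c)[:2]@x).round(4),((P[n]-c)[:2]@y).round(4))
print(np.degrees(np.arctan2(x[1],x[0])))
e=P['slotG']-P['slotO']; print('rack y', np.degrees(np.arctan2(e[1],e[0])))
E
```

```text
gauge [0.4751 0.0585 0.131 ] 0.479
slotO [ 0.5271 -0.3091  0.042 ] 0.611
slotG [ 0.5156 -0.1824  0.042 ] 0.547
yel [ 0.5227 -0.2462  0.09  ] 0.578
blue [ 0.5101 -0.119   0.09  ] 0.524
pivot [0.5494 0.2303 0.108 ] 0.596
roller [0.5345 0.3399 0.139 ] 0.633
red [0.4895 0.2345 0.083 ] 0.543
c1 [0.7366 0.3555 0.055 ] 0.818
c2 [ 0.7248 -0.0074  0.055 ] 0.725
c3 [0.4179 0.0034 0.055 ] 0.418
c4 [0.432  0.3668 0.055 ] 0.567
0.1272 0.063 0.0636 0.1106 0.0601
0.3632 0.3048
gauge [280.8 175.3] [204. 227.]
slotO [337.  271.7] [485. 708.]
slotG [317.4 243.7] [387. 569.]
yel [327.8 240.9] [439. 555.]
blue [308.8 216. ] [344. 430.]
pivot [291.8 156.8] [259. 134.]
roller [279.7 136.3] [198.  32.]
red [273.6 165.4] [168. 177.]
gauge -0.0984 -0.1247
pivot -0.0302 0.0497
roller -0.049 0.1586
red -0.0903 0.0517
-2.0497559272757613
rack y 95.16047518872642
```

Positions check out. The slot pitch comes to 63–64 mm, the arm to 110.6 mm, the deck to 363×305 mm, and the nest to (-98,-125). I'm moving above the gauge with the jaws along the rack's x, which is about 5°.

Request:
carry_out(
  targets=[
    {"grip":1,"tx":5,"ty":20,"tz":0,"wz":0.6},
    {"grip":1,"tx":5,"ty":20,"tz":0,"wz":0.6},
    {"grip":1,"tx":5,"ty":20,"tz":0,"wz":0.6},
    {"grip":1,"tx":5,"ty":20,"tz":0,"wz":0.6},
    {"grip":1,"tx":20.3,"ty":59.3,"tz":0,"wz":1.19},
    {"grip":1,"tx":20.3,"ty":59.3,"tz":0,"wz":1.19},
    {"grip":1,"tx":20.3,"ty":59.3,"tz":0,"wz":1.19},
    {"grip":1,"tx":20.3,"ty":59.3,"tz":0,"wz":1.19},
    {"grip":1,"tx":20.3,"ty":59.3,"tz":0,"wz":1.19},
    {"grip":1,"tx":20.3,"ty":59.3,"tz":0,"wz":1.19},
    {"grip":1,"tx":20.3,"ty":59.3,"tz":0,"wz":1.19},
    {"grip":1,"tx":20.3,"ty":59.3,"tz":0,"wz":1.19},
  ],
)

```text
schema error: expected keys grip, tx, ty, tz, wx, wy, wz
```

Request:
carry_out(
  targets=[
    {"grip":1,"tx":5,"ty":20,"tz":0,"wx":0,"wy":0,"wz":0.6},
    {"grip":1,"tx":5,"ty":20,"tz":0,"wx":0,"wy":0,"wz":0.6},
    {"grip":1,"tx":5,"ty":20,"tz":0,"wx":0,"wy":0,"wz":0.6},
    {"grip":1,"tx":5,"ty":20,"tz":0,"wx":0,"wy":0,"wz":0.6},
    {"grip":1,"tx":20.3,"ty":59.3,"tz":0,"wx":0,"wy":0,"wz":1.19},
    {"grip":1,"tx":20.3,"ty":59.3,"tz":0,"wx":0,"wy":0,"wz":1.19},
    {"grip":1,"tx":20.3,"ty":59.3,"tz":0,"wx":0,"wy":0,"wz":1.19},
    {"grip":1,"tx":20.3,"ty":59.3,"tz":0,"wx":0,"wy":0,"wz":1.19},
    {"grip":1,"tx":20.3,"ty":59.3,"tz":0,"wx":0,"wy":0,"wz":1.19},
    {"grip":1,"tx":20.3,"ty":59.3,"tz":0,"wx":0,"wy":0,"wz":1.19},
    {"grip":1,"tx":20.3,"ty":59.3,"tz":0,"wx":0,"wy":0,"wz":1.19},
    {"grip":1,"tx":20.3,"ty":59.3,"tz":0,"wx":0,"wy":0,"wz":1.19},
  ],
)

```text
time: 1.35
eef_pos: [0.4647, 0.0342, 0.4048]
ee_rot: [0.0, 0.675, 0.738, 0.0]
wrist_force: [0.5, -0.5, 0.5]
opening: 0.0858
```

Request:
carry_out(
  targets=[
    {"grip":1,"tx":0,"ty":0,"tz":0,"wx":0,"wy":0,"wz":0},
    {"grip":1,"tx":0,"ty":0,"tz":0,"wx":0,"wy":0,"wz":0},
    {"grip":1,"tx":0,"ty":0,"tz":0,"wx":0,"wy":0,"wz":0},
  ],
)

```text
time: 1.65
eef_pos: [0.4641, 0.0315, 0.4044]
ee_rot: [-0.0, 0.675, 0.738, -0.0]
wrist_force: [0.2, 0.2, 0.0]
opening: 0.0853
```

```bash
python3 - <<'E'
from h import *
snap('wrist','w1'); print(status.get_state()['eef_pos'])
for p in ([.4751,.0585,.131],):
  print(proj('w1',p))
E
```

```text
[0.4641334  0.03104915 0.40455419]
[301.69847857 179.10273698]
```

View pics/w1.png

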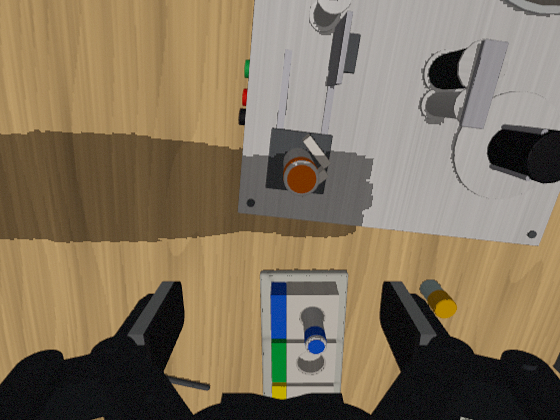

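The gauge top is at (302,178) against a predicted (301.7,179.1), so the position is confirmed. I'm descending and gripping.

Request:
carry_out(
  newtons=40,
  targets=[
    {"grip":1,"tx":1.1,"ty":2.8,"tz":0,"wx":0,"wy":0,"wz":0},
    {"grip":1,"tx":1.1,"ty":2.8,"tz":-4,"wx":0,"wy":0,"wz":0},
    {"grip":1,"tx":1.1,"ty":2.8,"tz":-8,"wx":0,"wy":0,"wz":0},
    {"grip":1,"tx":1.1,"ty":2.8,"tz":-10,"wx":0,"wy":0,"wz":0},
    {"grip":1,"tx":1.1,"ty":2.8,"tz":-12,"wx":0,"wy":0,"wz":0},
    {"grip":1,"tx":1.1,"ty":2.8,"tz":-13,"wx":0,"wy":0,"wz":0},
    {"grip":1,"tx":1.1,"ty":2.8,"tz":-14.1,"wx":0,"wy":0,"wz":0},
    {"grip":1,"tx":1.1,"ty":2.8,"tz":-14.1,"wx":0,"wy":0,"wz":0},
    {"grip":1,"tx":1.1,"ty":2.8,"tz":-14.1,"wx":0,"wy":0,"wz":0},
  ],
)

```text
time: 2.6
eef_pos: [0.4758, 0.0598, 0.2642]
ee_rot: [0.0, 0.675, 0.738, 0.0]
wrist_force: [0.3, -0.1, 0.2]
opening: 0.0855
```

```bash
python3 - <<'E'
from h import *
snap('wrist','w2'); snap('side','s2'); s=status.get_state();print(s['eef_pos'],s['wrist_force'])
a=cv2.imread('pics/s2.png'); w=cv2.imread('pics/w2.png')
b=cv2.resize(a[120:240,200:360],(560,420),interpolation=cv2.INTER_CUBIC)
cv2.imwrite('pics/c2.png',cv2.resize(np.hstack([b,w]),(800,300)))
E
```

```text
[0.47610993 0.05999302 0.26462785] [0.39996155 0.18722093 0.3791586 ]
```

View pics/c2.png

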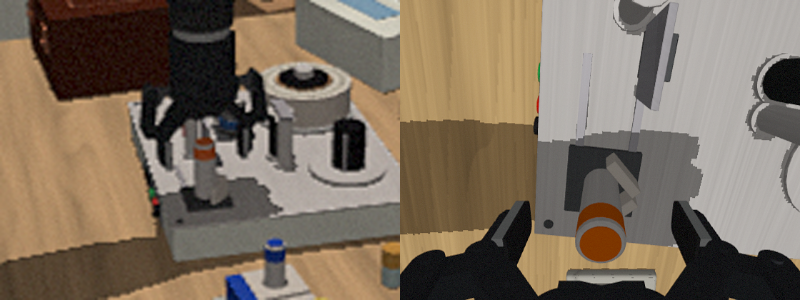

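The gauge sits between the open fingers, so I'm closing.

Request:
carry_out(
  newtons=40,
  targets=[
    {"grip":0,"tx":0,"ty":0,"tz":0,"wx":0,"wy":0,"wz":0},
    {"grip":0,"tx":0,"ty":0,"tz":0,"wx":0,"wy":0,"wz":0},
    {"grip":0,"tx":0,"ty":0,"tz":0,"wx":0,"wy":0,"wz":0},
    {"grip":0,"tx":0,"ty":0,"tz":0,"wx":0,"wy":0,"wz":0},
    {"grip":0,"tx":0,"ty":0,"tz":0,"wx":0,"wy":0,"wz":0},
    {"grip":0,"tx":0,"ty":0,"tz":0,"wx":0,"wy":0,"wz":0},
    {"grip":0,"tx":0,"ty":0,"tz":0,"wx":0,"wy":0,"wz":0},
    {"grip":0,"tx":0,"ty":0,"tz":0,"wx":0,"wy":0,"wz":0},
  ],
)

```text
time: 3.5
eef_pos: [0.4756, 0.0601, 0.2639]
ee_rot: [0.0, 0.675, 0.738, 0.0]
wrist_force: [-1.7, -0.7, 5.3]
opening: 0.0253
```

Request:
carry_out(
  newtons=40,
  targets=[
    {"grip":0,"tx":0,"ty":0,"tz":1.5,"wx":0,"wy":0,"wz":0},
    {"grip":0,"tx":0,"ty":0,"tz":4,"wx":0,"wy":0,"wz":0},
    {"grip":0,"tx":0,"ty":0,"tz":7,"wx":0,"wy":0,"wz":0},
    {"grip":0,"tx":0,"ty":-2,"tz":10,"wx":0,"wy":0,"wz":0},
    {"grip":0,"tx":1,"ty":-6,"tz":11,"wx":0,"wy":0,"wz":0},
    {"grip":0,"tx":2,"ty":-10,"tz":11,"wx":0,"wy":0,"wz":0},
    {"grip":0,"tx":2.5,"ty":-14,"tz":11,"wx":0,"wy":0,"wz":0},
    {"grip":0,"tx":3,"ty":-18,"tz":11,"wx":0,"wy":0,"wz":0},
    {"grip":0,"tx":3.5,"ty":-22,"tz":11,"wx":0,"wy":0,"wz":0},
    {"grip":0,"tx":4,"ty":-26,"tz":11,"wx":0,"wy":0,"wz":0},
    {"grip":0,"tx":4.5,"ty":-30,"tz":11,"wx":0,"wy":0,"wz":0},
    {"grip":0,"tx":5,"ty":-33,"tz":11,"wx":0,"wy":0,"wz":0},
  ],
)

```text
time: 4.7
eef_pos: [0.5254, -0.2723, 0.373]
ee_rot: [-0.0, 0.675, 0.737, -0.0]
wrist_force: [0.5, 0.1, -0.5]
opening: 0.0251
```

Request:
carry_out(
  targets=[
    {"grip":0,"tx":0.2,"ty":-2.5,"tz":0,"wx":0,"wy":0,"wz":0},
    {"grip":0,"tx":0.2,"ty":-3.8,"tz":0,"wx":0,"wy":0,"wz":0},
    {"grip":0,"tx":0.2,"ty":-3.8,"tz":0,"wx":0,"wy":0,"wz":0},
    {"grip":0,"tx":0.2,"ty":-3.8,"tz":0,"wx":0,"wy":0,"wz":0},
  ],
)

```text
time: 5.1
eef_pos: [0.5273, -0.3073, 0.3733]
ee_rot: [-0.001, 0.675, 0.738, 0.0]
wrist_force: [-1.0, 0.2, -1.1]
opening: 0.0251
```

```bash
python3 - <<'E'
from h import *
s=status.get_state();print(s['eef_pos'],s['wrist_force'],s['opening'])
for n in ['wrist','side','top']: snap(n,n+'3')
for n in ['wrist3','side3','top3']: print(n,proj(n,[.5271,-.3091,.042]))
a=cv2.imread('pics/side3.png'); w=cv2.imread('pics/wrist3.png');t=cv2.imread('pics/top3.png')
b=cv2.resize(a[150:330,260:420],(800,900),interpolation=cv2.INTER_CUBIC); cv2.imwrite('pics/side3a.png',b[:600]); cv2.imwrite('pics/side3b.png',b[300:])
E
```

```text
[ 0.52734254 -0.30725493  0.37327735] [-1.04262986  0.18686313 -1.12165147] 0.025067352898093403
wrist3 [282.41105892 195.31505289]
side3 [337.03134713 271.66723539]
top3 [376.15777588 199.42108732]
```

View pics/wrist3.png

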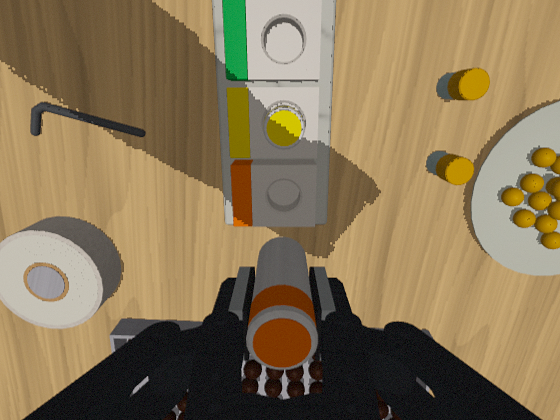

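View pics/side3.png

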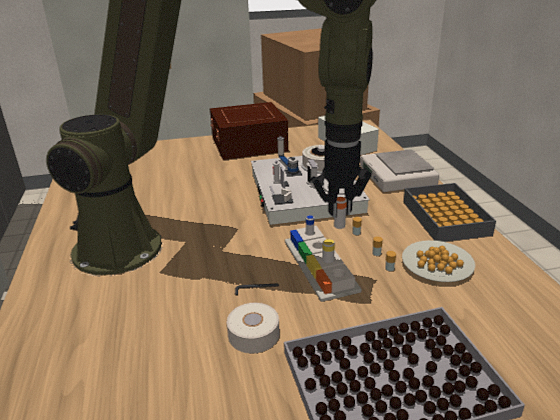

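View pics/top3.png

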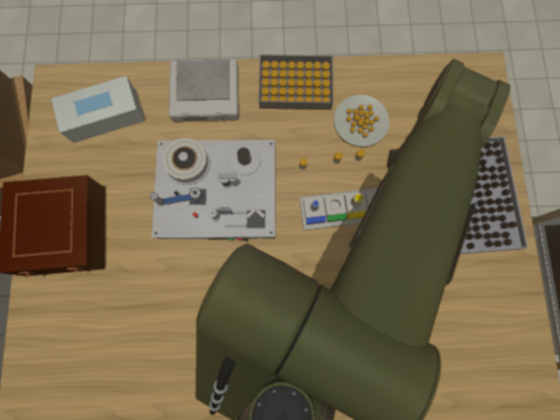

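```bash
python3 - <<'E'
from h import *
im=cv2.imread('pics/wrist3.png')
def zoom(n,x0,y0,x1,y1,f): cv2.imwrite(f'pics/{n}.png',cv2.resize(im[y0:y1,x0:x1],None,fx=f,fy=f,interpolation=cv2.INTER_CUBIC))
zoom('z3a',240,150,330,230,6); zoom('z3b',230,230,340,390,3.7)
print('hole',[atz('wrist3',u,v,.042).round(4) for u,v in [(283.5,194),(284.5,194)]])
print('top',[atz('wrist3',u,v,.373-.133).round(4) for u,v in [(282,340)]])
E
```

```text
hole [array([ 0.528 , -0.3078,  0.042 ]), array([ 0.5289, -0.3077,  0.042 ])]
top [array([ 0.5267, -0.3077,  0.24  ])]
```

View pics/z3a.png

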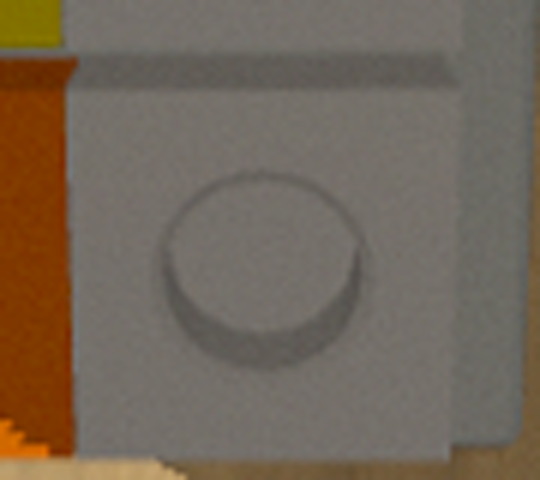

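View pics/z3b.png

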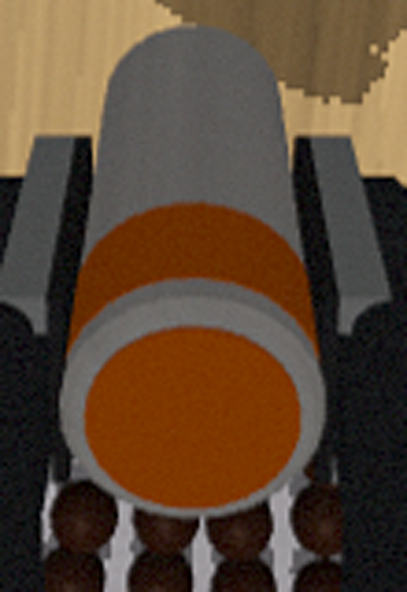

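```bash
python3 - <<'E'
from h import *
print(atz('wrist3',283.6,194.9,.042),atz('wrist3',282,342.2,.240), atz('wrist3',282,342.2,.241))
# predicted foot outline far edge for upright gauge
t=atz('wrist3',282,342.2,.240)
th=np.linspace(0,2*np.pi,73)
c=np.array([proj('wrist3',t+[.013*np.cos(a),.013*np.sin(a),-.07]) for a in th]); print('foot',c.min(0),c.max(0),c.mean(0))
c=np.array([proj('wrist3',t+[.013*np.cos(a),.013*np.sin(a),0]) for a in th]); print('top',c.min(0),c.max(0))
E
```

```text
[ 0.52813494 -0.30861676  0.042     ] [ 0.52674164 -0.30864946  0.24      ] [ 0.52666933 -0.30784078  0.241     ]
foot [258.48344446 235.06136322] [305.588915   277.82654662] [282.35699067 256.70700489]
top [245.86803718 311.23167271] [318.13681173 371.15937178]
```

Request:
carry_out(
  targets=[
    {"grip":0,"tx":0.1,"ty":0,"tz":-3,"wx":0,"wy":0,"wz":0},
    {"grip":0,"tx":0.1,"ty":0,"tz":-6,"wx":0,"wy":0,"wz":0},
    {"grip":0,"tx":0.1,"ty":0,"tz":-9,"wx":0,"wy":0,"wz":0},
    {"grip":0,"tx":0.1,"ty":0,"tz":-11,"wx":0,"wy":0,"wz":0},
    {"grip":0,"tx":0.1,"ty":0,"tz":-12,"wx":0,"wy":0,"wz":0},
    {"grip":0,"tx":0.1,"ty":0,"tz":-12,"wx":0,"wy":0,"wz":0},
    {"grip":0,"tx":0.1,"ty":0,"tz":-12,"wx":0,"wy":0,"wz":0},
  ],
)

```text
time: 5.95
eef_pos: [0.5291, -0.3078, 0.2547]
ee_rot: [0.001, 0.675, 0.738, 0.0]
wrist_force: [0.1, -0.2, -0.7]
opening: 0.025
```

```bash
python3 - <<'E'
from h import *
s=status.get_state();print(s['eef_pos'],s['wrist_force'],s['opening'])
for n in ['wrist','side']: snap(n,n+'4')
a=cv2.imread('pics/side4.png'); w=cv2.imread('pics/wrist4.png')
b=cv2.resize(a[190:310,260:420],(560,420),interpolation=cv2.INTER_CUBIC)
cv2.imwrite('pics/c4.png',cv2.resize(np.hstack([b,w]),(800,300)))
E
```

```text
[ 0.52905276 -0.30776995  0.25470632] [ 0.11723199 -0.23998234 -0.67900042] 0.02499162058592765
```

View pics/c4.png

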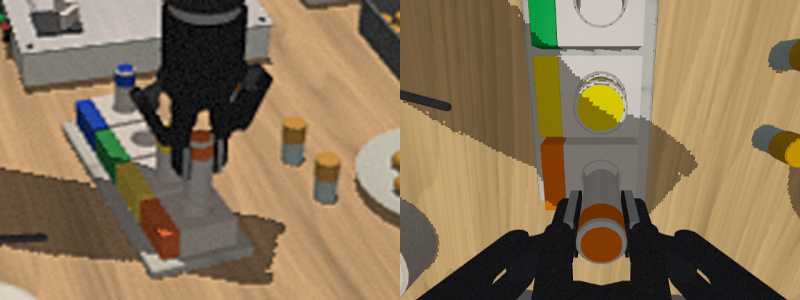

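View pics/wrist4.png

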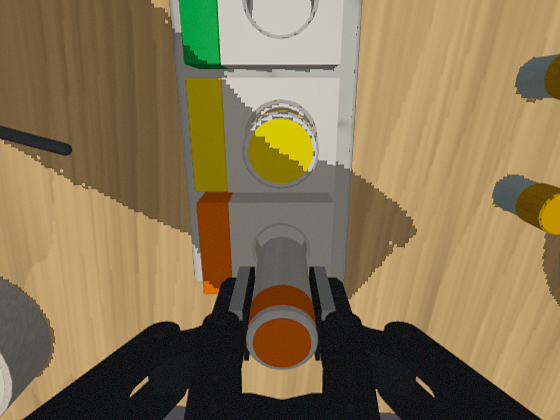

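```bash
python3 - <<'E'
from h import *
w=cv2.imread('pics/wrist4.png')
cv2.imwrite('pics/z4.png',cv2.resize(w[205:295,230:335],None,fx=6,fy=6,interpolation=cv2.INTER_CUBIC))
th=np.linspace(0,2*np.pi,361)
for y in (-.3070,-.3080,-.309):
  c=np.array([proj('wrist4',[.528+.017*np.cos(a),y+.017*np.sin(a),.042]) for a in th]); print(y,((c.min(0)-[230,205])*6).round(1),((c.max(0)-[230,205])*6).round(1))
E
```

```text
-0.307 [128.5  76.2] [483.1 401.6]
-0.308 [127.9  86.3] [481.9 410.6]
-0.309 [127.2  96.3] [480.7 419.6]
```

View pics/z4.png

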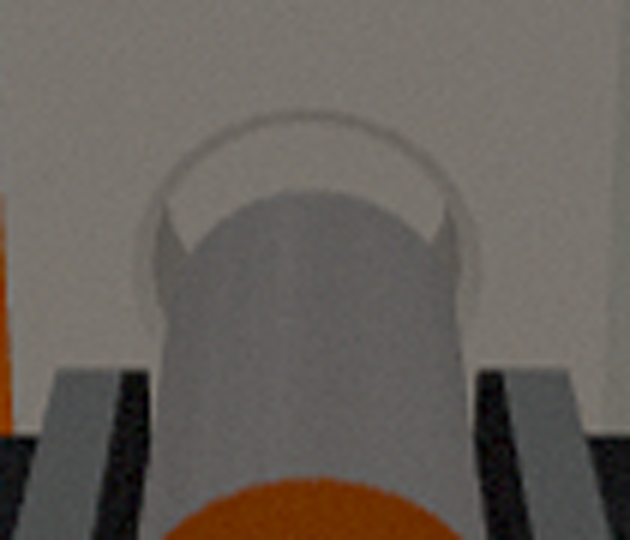

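```bash
python3 - <<'E'
from h import *
f=lambda u,v,z:atz('wrist4',(u+.5)/6-.5+230,(v+.5)/6-.5+205,z)
zf=.061+.2547-.2639
print(zf,'gauge edge->centre y',f(313,188,zf)-[0,.013,0],'hole',f(308,105,.042)-[0,.017,0])
print('gauge top centre',atz('wrist4',282,342.2,zf+.07))
E
```

```text
0.05179999999999996 gauge edge->centre y [ 0.52754104 -0.30995716  0.0518    ] hole [ 0.5266916  -0.30966712  0.042     ]
gauge top centre [ 0.52867854 -0.30915497  0.1218    ]
```

The foot is centred over the hole to within about 1 mm. I'm inserting slowly.

Request:
carry_out(
  targets=[
    {"grip":0,"tx":-0.05,"ty":0,"tz":-0.5,"wx":0,"wy":0,"wz":0},
    {"grip":0,"tx":-0.05,"ty":0,"tz":-1,"wx":0,"wy":0,"wz":0},
    {"grip":0,"tx":-0.05,"ty":0,"tz":-1.4,"wx":0,"wy":0,"wz":0},
    {"grip":0,"tx":-0.05,"ty":0,"tz":-1.8,"wx":0,"wy":0,"wz":0},
    {"grip":0,"tx":-0.05,"ty":0,"tz":-1.8,"wx":0,"wy":0,"wz":0},
  ],
)

```text
time: 6.55
eef_pos: [0.5277, -0.3078, 0.2348]
ee_rot: [-0.001, 0.675, 0.738, -0.0]
wrist_force: [0.1, -0.2, -2.0]
opening: 0.025
```

Request:
carry_out(
  targets=[
    {"grip":0,"tx":0,"ty":0,"tz":-0.4,"wx":0,"wy":0,"wz":0},
    {"grip":0,"tx":0,"ty":0,"tz":-0.7,"wx":0,"wy":0,"wz":0},
    {"grip":0,"tx":0,"ty":0,"tz":-1.0,"wx":0,"wy":0,"wz":0},
    {"grip":0,"tx":0,"ty":0,"tz":-1.1,"wx":0,"wy":0,"wz":0},
    {"grip":0,"tx":0,"ty":0,"tz":-1.1,"wx":0,"wy":0,"wz":0},
  ],
)

```text
time: 7.05
eef_pos: [0.528, -0.3079, 0.2245]
ee_rot: [-0.0, 0.675, 0.738, -0.0]
wrist_force: [-0.2, 0.1, -0.7]
opening: 0.0251
```

Roughly 1.5 mm remains and no contact shows yet. I'll go down until it bears, then release.

Request:
carry_out(
  targets=[
    {"grip":0,"tx":0,"ty":0,"tz":-0.1,"wx":0,"wy":0,"wz":0},
    {"grip":0,"tx":0,"ty":0,"tz":-0.2,"wx":0,"wy":0,"wz":0},
    {"grip":0,"tx":0,"ty":0,"tz":-0.2,"wx":0,"wy":0,"wz":0},
  ],
)

```text
time: 7.35
eef_pos: [0.5282, -0.3081, 0.223]
ee_rot: [0.0, 0.675, 0.738, 0.0]
wrist_force: [-0.0, -0.7, 1.2]
opening: 0.0246
```

Request:
carry_out(
  targets=[
    {"grip":0.5,"tx":0,"ty":0,"tz":0,"wx":0,"wy":0,"wz":0},
    {"grip":0.5,"tx":0,"ty":0,"tz":0,"wx":0,"wy":0,"wz":0},
    {"grip":0.6,"tx":0,"ty":0,"tz":0,"wx":0,"wy":0,"wz":0},
    {"grip":0.7,"tx":0,"ty":0,"tz":0,"wx":0,"wy":0,"wz":0},
    {"grip":0.7,"tx":0,"ty":0,"tz":0,"wx":0,"wy":0,"wz":0},
    {"grip":0.7,"tx":0,"ty":0,"tz":0,"wx":0,"wy":0,"wz":0},
  ],
)

```text
time: 7.95
eef_pos: [0.5281, -0.308, 0.2227]
ee_rot: [-0.0, 0.675, 0.738, 0.0]
wrist_force: [0.8, -0.3, 0.5]
opening: 0.0594
```

```bash
python3 - <<'E'
from h import *
s=status.get_state();print(s['eef_pos'],s['wrist_force'],s['opening'])
for n in ['wrist','side']: snap(n,n+'5')
a=cv2.imread('pics/side5.png'); w=cv2.imread('pics/wrist5.png')
b=cv2.resize(a[190:310,260:420],(560,420),interpolation=cv2.INTER_CUBIC)
cv2.imwrite('pics/c5.png',cv2.resize(np.hstack([b,w]),(800,300)))
E
```

```text
[ 0.52807017 -0.30797028  0.22269231] [ 0.78945652 -0.30517328  0.49991026] 0.059448830174723195
```

View pics/c5.png

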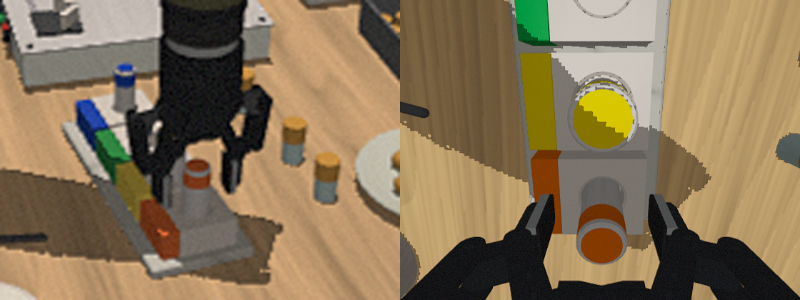

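The gauge is home in the slot and the fingers are clear of it. I'm retreating up and moving over to the roller.

Request:
carry_out(
  targets=[
    {"grip":0.7,"tx":0,"ty":0,"tz":2,"wx":0,"wy":0,"wz":0},
    {"grip":0.7,"tx":0,"ty":0,"tz":5,"wx":0,"wy":0,"wz":0},
    {"grip":0.7,"tx":0,"ty":0,"tz":9,"wx":0,"wy":0,"wz":0},
    {"grip":0.7,"tx":0,"ty":0,"tz":13,"wx":0,"wy":0,"wz":0},
    {"grip":1,"tx":0,"ty":3,"tz":16,"wx":0,"wy":0,"wz":0},
    {"grip":1,"tx":0,"ty":7,"tz":17,"wx":0,"wy":0,"wz":0},
    {"grip":1,"tx":0,"ty":11.5,"tz":17,"wx":0,"wy":0,"wz":0},
    {"grip":1,"tx":0,"ty":16,"tz":17,"wx":0,"wy":0,"wz":0},
    {"grip":1,"tx":0,"ty":20.5,"tz":17,"wx":0,"wy":0,"wz":0},
    {"grip":1,"tx":0,"ty":25,"tz":17,"wx":0,"wy":0,"wz":0},
    {"grip":1,"tx":0,"ty":29.5,"tz":17,"wx":0,"wy":0,"wz":0},
    {"grip":1,"tx":0,"ty":34,"tz":17,"wx":0,"wy":0,"wz":0},
  ],
)

```text
time: 9.25
eef_pos: [0.5277, 0.0338, 0.3929]
ee_rot: [0.0, 0.675, 0.738, 0.0]
wrist_force: [0.7, -0.4, -0.2]
opening: 0.0857
```

Request:
carry_out(
  targets=[
    {"grip":1,"tx":0,"ty":4.5,"tz":0,"wx":0,"wy":0,"wz":0},
    {"grip":1,"tx":0,"ty":9,"tz":0,"wx":0,"wy":0,"wz":0},
    {"grip":1,"tx":0.6,"ty":13.5,"tz":0,"wx":0,"wy":0,"wz":0},
    {"grip":1,"tx":0.6,"ty":18,"tz":0,"wx":0,"wy":0,"wz":0},
    {"grip":1,"tx":0.6,"ty":22.5,"tz":0,"wx":0,"wy":0,"wz":0},
    {"grip":1,"tx":0.6,"ty":26,"tz":0,"wx":0,"wy":0,"wz":0},
    {"grip":1,"tx":0.6,"ty":26,"tz":0,"wx":0,"wy":0,"wz":0},
    {"grip":1,"tx":0.6,"ty":26,"tz":0,"wx":0,"wy":0,"wz":0},
  ],
)

```text
time: 10.05
eef_pos: [0.5338, 0.2926, 0.3923]
ee_rot: [0.0, 0.674, 0.738, -0.0]
wrist_force: [0.1, 0.8, 0.6]
opening: 0.0857
```

```bash
python3 - <<'E'
from h import *
s=status.get_state();print(s['eef_pos'],s['ee_rot'],s['wrist_force'],s['opening'])
for n in ['wrist','side','top']: snap(n,n+'6')
print(proj('wrist6',[.5345,.3399,.14]),proj('wrist6',[.5494,.2303,.108]))
a=cv2.imread('pics/side6.png'); w=cv2.imread('pics/top6.png')
b=cv2.resize(a[190:310,260:420],(560,420),interpolation=cv2.INTER_CUBIC)
cv2.imwrite('pics/c6.png',cv2.resize(np.hstack([b,w]),(800,300)))
E
```

```text
[0.53377648 0.29263647 0.39233906] [ 9.91698956e-05  6.74327885e-01  7.38431933e-01 -4.17326155e-04] [0.14499721 0.82103277 0.5688816 ] 0.08566191335957662
[290.98779381 154.30154666] [294.77788981 281.32157753]
```

View pics/c6.png

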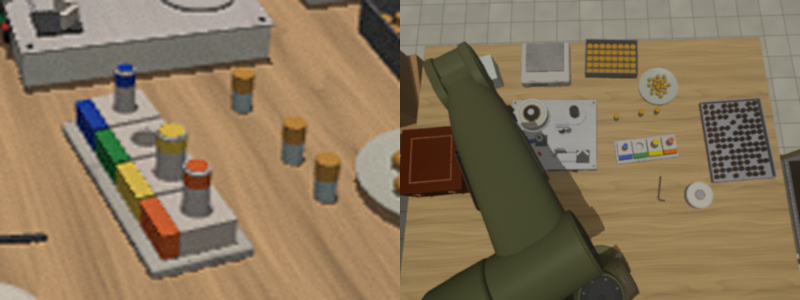

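View pics/wrist6.png

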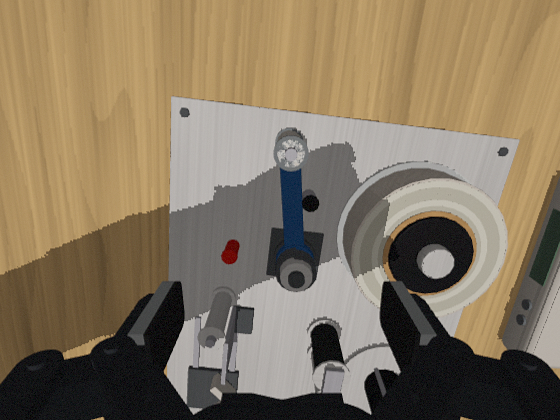

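```bash
python3 - <<'E'
from h import *
w=cv2.imread('pics/wrist6.png')
cv2.imwrite('pics/z6.png',cv2.resize(w[120:310,210:340],None,fx=3.1,fy=3.1,interpolation=cv2.INTER_CUBIC))
E
```

```text
(no output)
```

View pics/z6.png

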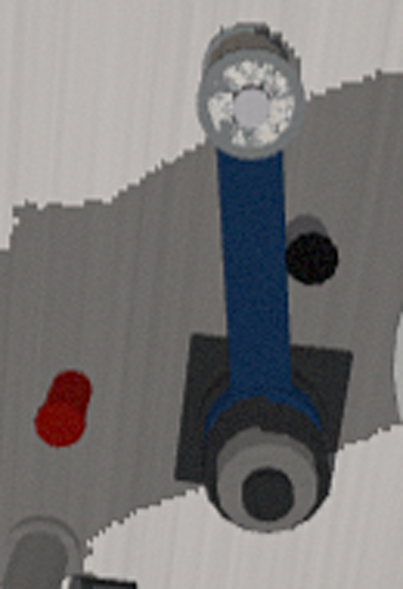

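```bash
python3 - <<'E'
from h import *
f=lambda u,v,z:atz('wrist6',(u+.5)/3.1-.5+210,(v+.5)/3.1-.5+120,z)
r=f(251,105,.137);p=f(268,480,.108); p2=f(268,493,.108)
red=f(61,423,.083);blk=f(311,258,.083)
print(r,f(251,106,.142),p,p2,red,blk)
for q in(p,p2):
  d=(r-q)[:2];print(np.linalg.norm(d),np.degrees(np.arctan2(d[1],d[0])))
for P in ([.5494,.2303],[.548,.2305]):
  P=np.array(P);d=r[:2]-P; a0=np.arctan2(d[1],d[0])
  print(np.linalg.norm(d),np.degrees(a0))
  for t in (0,.2,.4,.6,.8,.95,1.1): print(t,(.110*np.array([np.cos(a0+t),np.sin(a0+t)])+P-r[:2]).round(4)*100)
E
```

```text
[0.53433892 0.33990912 0.137     ] [0.53416471 0.34047138 0.142     ] [0.54984223 0.23674319 0.108     ] [0.55024918 0.23285539 0.108     ] [0.49110455 0.23605659 0.083     ] [0.55681943 0.29179668 0.083     ]
0.10432431245193888 98.54620060137351
0.10822955910286335 98.45338299969426
0.11063903538108204 97.82385455126231
0 [ 0.01 -0.06]
0.2 [-2.13 -0.58]
0.4 [-4.12 -1.51]
0.6 [-5.88 -2.81]
0.8 [-7.35 -4.44]
0.95 [-8.23 -5.84]
1.1 [-8.89 -7.35]
0.11025870254730287 97.11724855086297
0 [ 0.   -0.03]
0.2 [-2.14 -0.51]
0.4 [-4.14 -1.42]
0.6 [-5.92 -2.7 ]
0.8 [-7.41 -4.31]
0.95 [-8.31 -5.7 ]
1.1 [-8.98 -7.2 ]
```

Request:
carry_out(
  newtons=50,
  targets=[
    {"grip":1,"tx":0.05,"ty":4.7,"tz":0,"wx":0,"wy":0,"wz":0},
    {"grip":1,"tx":0.05,"ty":4.7,"tz":-2,"wx":0,"wy":0,"wz":0},
    {"grip":1,"tx":0.05,"ty":4.7,"tz":-5,"wx":0,"wy":0,"wz":0},
    {"grip":1,"tx":0.05,"ty":4.7,"tz":-8,"wx":0,"wy":0,"wz":0},
    {"grip":1,"tx":0.05,"ty":4.7,"tz":-10,"wx":0,"wy":0,"wz":0},
    {"grip":1,"tx":0.05,"ty":4.7,"tz":-11.5,"wx":0,"wy":0,"wz":0},
    {"grip":1,"tx":0.05,"ty":4.7,"tz":-12.2,"wx":0,"wy":0,"wz":0},
    {"grip":1,"tx":0.05,"ty":4.7,"tz":-12.2,"wx":0,"wy":0,"wz":0},
  ],
)

```text
time: 11.0
eef_pos: [0.5345, 0.3378, 0.27]
ee_rot: [-0.0, 0.675, 0.737, -0.001]
wrist_force: [0.0, 0.4, -0.1]
opening: 0.0852
```

```bash
python3 - <<'E'
from h import *
s=status.get_state();print(s['eef_pos'],s['wrist_force'],s['opening'])
for n in ['wrist','side']: snap(n,n+'7')
a=cv2.imread('pics/side7.png'); w=cv2.imread('pics/wrist7.png')
b=cv2.resize(a[100:220,230:390],(560,420),interpolation=cv2.INTER_CUBIC)
cv2.imwrite('pics/c7.png',cv2.resize(np.hstack([b,w]),(800,300)))
E
```

```text
[0.53452916 0.33782341 0.26999708] [ 0.04547402  0.40141648 -0.14966267] 0.08523793862304688
```

View pics/c7.png

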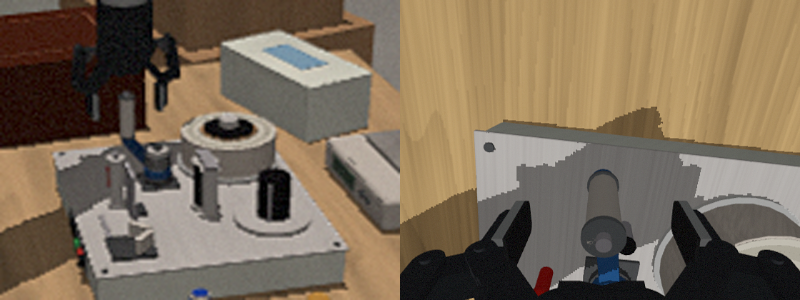

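The roller is between the fingers, so I'm shifting 2 mm in y and closing.

Request:
carry_out(
  newtons=50,
  targets=[
    {"grip":1,"tx":0,"ty":0.2,"tz":0,"wx":0,"wy":0,"wz":0},
    {"grip":0,"tx":0,"ty":0.2,"tz":0,"wx":0,"wy":0,"wz":0},
    {"grip":0,"tx":0,"ty":0.2,"tz":0,"wx":0,"wy":0,"wz":0},
    {"grip":0,"tx":0,"ty":0.2,"tz":0,"wx":0,"wy":0,"wz":0},
    {"grip":0,"tx":0,"ty":0.2,"tz":0,"wx":0,"wy":0,"wz":0},
    {"grip":0,"tx":0,"ty":0.2,"tz":0,"wx":0,"wy":0,"wz":0},
    {"grip":0,"tx":0,"ty":0.2,"tz":0,"wx":0,"wy":0,"wz":0},
    {"grip":0,"tx":0,"ty":0.2,"tz":0,"wx":0,"wy":0,"wz":0},
    {"grip":0,"tx":0,"ty":0.2,"tz":0,"wx":0,"wy":0,"wz":0},
    {"grip":0,"tx":0,"ty":0.2,"tz":0,"wx":0,"wy":0,"wz":0},
  ],
)

```text
time: 12.1
eef_pos: [0.5348, 0.3411, 0.2709]
ee_rot: [0.0, 0.675, 0.738, 0.0]
wrist_force: [2.7, -0.2, 1.2]
opening: 0.0189
```

Gripped, with the opening at 19 mm. I'm swinging along the arc and turning with it.

Request:
carry_out(
  newtons=50,
  targets=[
    {"grip":0,"tx":-0.5,"ty":-0.1,"tz":0,"wx":0,"wy":0,"wz":0.05},
    {"grip":0,"tx":-1.1,"ty":-0.2,"tz":0,"wx":0,"wy":0,"wz":0.1},
    {"grip":0,"tx":-2.1,"ty":-0.5,"tz":0,"wx":0,"wy":0,"wz":0.2},
    {"grip":0,"tx":-3.2,"ty":-0.9,"tz":0,"wx":0,"wy":0,"wz":0.3},
    {"grip":0,"tx":-4.1,"ty":-1.4,"tz":0,"wx":0,"wy":0,"wz":0.4},
    {"grip":0,"tx":-5.0,"ty":-2.0,"tz":0,"wx":0,"wy":0,"wz":0.5},
    {"grip":0,"tx":-5.9,"ty":-2.7,"tz":0,"wx":0,"wy":0,"wz":0.6},
    {"grip":0,"tx":-5.9,"ty":-2.7,"tz":0,"wx":0,"wy":0,"wz":0.6},
  ],
)

```text
time: 12.9
eef_pos: [0.4757, 0.3132, 0.271]
ee_rot: [0.001, 0.426, 0.905, -0.0]
wrist_force: [5.5, -0.2, -3.0]
opening: 0.0185
```

```bash
python3 - <<'E'
from h import *
s=status.get_state();print(s['eef_pos'],s['wrist_force'],s['opening'])
for n in ['wrist','side']: snap(n,n+'8')
a=cv2.imread('pics/side8.png'); w=cv2.imread('pics/wrist8.png')
b=cv2.resize(a[100:220,230:390],(560,420),interpolation=cv2.INTER_CUBIC)
cv2.imwrite('pics/c8.png',cv2.resize(np.hstack([b,w]),(800,300)))
E
```

```text
[0.47568855 0.31319934 0.27100038] [ 5.48749623 -0.21585294 -2.97253984] 0.018503453211770184
```

View pics/c8.png

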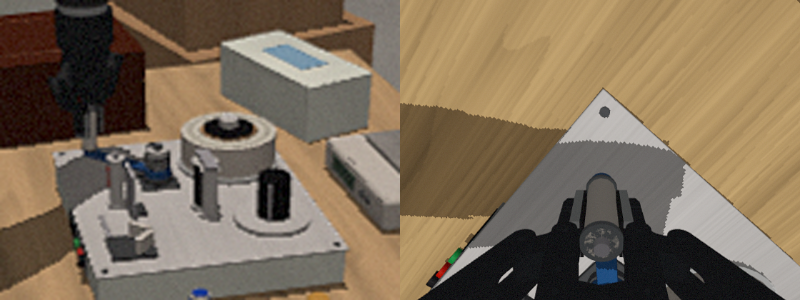

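The roller is held and the arm is following. I'm carrying on to the stop.

Request:
carry_out(
  newtons=50,
  targets=[
    {"grip":0,"tx":-0.8,"ty":-0.8,"tz":0,"wx":0,"wy":0,"wz":0.1},
    {"grip":0,"tx":-1.5,"ty":-1.6,"tz":0,"wx":0,"wy":0,"wz":0.2},
    {"grip":0,"tx":-2.1,"ty":-2.5,"tz":0,"wx":0,"wy":0,"wz":0.3},
    {"grip":0,"tx":-2.6,"ty":-3.5,"tz":0,"wx":0,"wy":0,"wz":0.4},
    {"grip":0,"tx":-2.8,"ty":-4.0,"tz":0,"wx":0,"wy":0,"wz":0.45},
    {"grip":0,"tx":-3.0,"ty":-4.5,"tz":0,"wx":0,"wy":0,"wz":0.5},
    {"grip":0,"tx":-3.0,"ty":-4.5,"tz":0,"wx":0,"wy":0,"wz":0.5},
    {"grip":0,"tx":-3.0,"ty":-4.5,"tz":0,"wx":0,"wy":0,"wz":0.5},
  ],
)

```text
time: 13.8
eef_pos: [0.4469, 0.2696, 0.271]
ee_rot: [0.001, 0.19, 0.982, 0.001]
wrist_force: [7.4, 3.4, -5.1]
opening: 0.0189
```

Request:
carry_out(
  newtons=50,
  targets=[
    {"grip":0,"tx":-0.05,"ty":-0.15,"tz":0,"wx":0,"wy":0,"wz":0},
    {"grip":0,"tx":-0.1,"ty":-0.3,"tz":0,"wx":0,"wy":0,"wz":0},
    {"grip":0,"tx":-0.1,"ty":-0.3,"tz":0,"wx":0,"wy":0,"wz":0},
    {"grip":0,"tx":-0.1,"ty":-0.3,"tz":0,"wx":0,"wy":0,"wz":0},
  ],
)

```text
time: 14.2
eef_pos: [0.4459, 0.2668, 0.271]
ee_rot: [0.001, 0.19, 0.982, 0.001]
wrist_force: [7.1, 3.5, -4.6]
opening: 0.0191
```

Request:
carry_out(
  newtons=50,
  targets=[
    {"grip":0,"tx":-0.05,"ty":-0.1,"tz":0,"wx":0,"wy":0,"wz":0},
    {"grip":0,"tx":-0.1,"ty":-0.2,"tz":0,"wx":0,"wy":0,"wz":0},
    {"grip":0,"tx":-0.1,"ty":-0.2,"tz":0,"wx":0,"wy":0,"wz":0},
    {"grip":0,"tx":-0.1,"ty":-0.2,"tz":0,"wx":0,"wy":0,"wz":0},
  ],
)

```text
time: 14.6
eef_pos: [0.4456, 0.2659, 0.2712]
ee_rot: [0.002, 0.19, 0.982, 0.003]
wrist_force: [8.7, 8.1, -9.4]
opening: 0.0188
```

```bash
python3 - <<'E'
from h import *
s=status.get_state();print(s['eef_pos'],s['wrist_force'],s['opening'])
for n in ['wrist','side','top']: snap(n,n+'9')
a=cv2.imread('pics/side9.png'); w=cv2.imread('pics/wrist9.png')
b=cv2.resize(a[110:200,230:350],(800,600),interpolation=cv2.INTER_CUBIC)
cv2.imwrite('pics/c9.png',b)
E
```

```text
[0.44559794 0.26590475 0.27116067] [ 8.69997112  8.10278015 -9.41475188] 0.01884974426266238
```

View pics/c9.png

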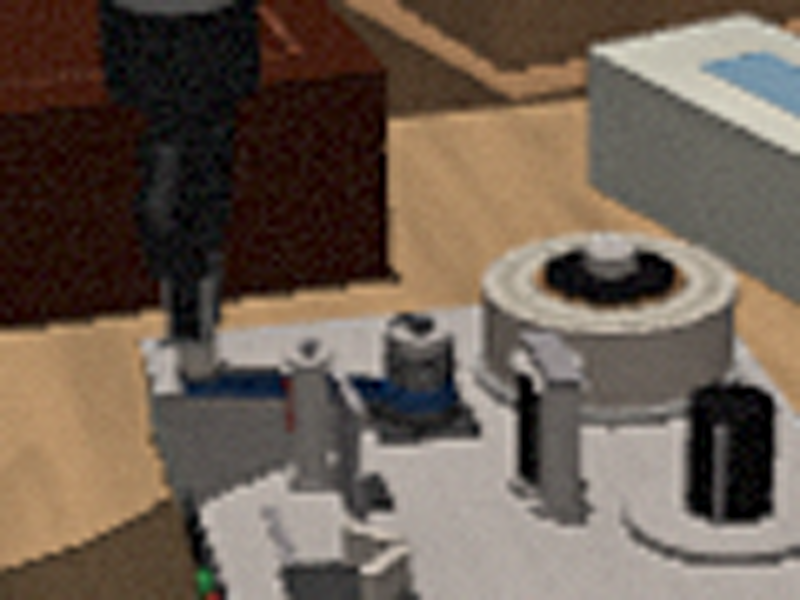

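View pics/wrist9.png

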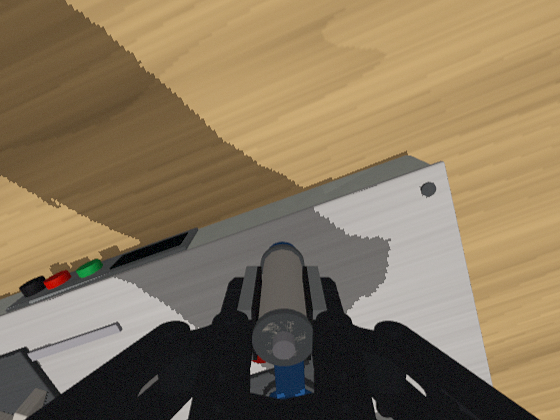

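The force stepped up to about 10.5 N tangential while the commanded 2.2 mm produced only about 1 mm of travel. That means the arm is on the red stop. I'm holding to confirm it stays steady.

Request:
carry_out(
  newtons=50,
  targets=[
    {"grip":0,"tx":0,"ty":0,"tz":0,"wx":0,"wy":0,"wz":0},
    {"grip":0,"tx":0,"ty":0,"tz":0,"wx":0,"wy":0,"wz":0},
    {"grip":0,"tx":0,"ty":0,"tz":0,"wx":0,"wy":0,"wz":0},
    {"grip":0,"tx":0,"ty":0,"tz":0,"wx":0,"wy":0,"wz":0},
    {"grip":0,"tx":0,"ty":0,"tz":0,"wx":0,"wy":0,"wz":0},
    {"grip":0,"tx":0,"ty":0,"tz":0,"wx":0,"wy":0,"wz":0},
    {"grip":0,"tx":0,"ty":0,"tz":0,"wx":0,"wy":0,"wz":0},
  ],
)

```text
time: 15.45
eef_pos: [0.4456, 0.266, 0.2712]
ee_rot: [0.002, 0.189, 0.982, 0.003]
wrist_force: [10.1, 7.1, -9.0]
opening: 0.0189
```

```bash
python3 - <<'E'
from h import *
s=status.get_state();print(s['time'],s['eef_pos'],s['wrist_force'],s['opening'])
snap('side','side10');a=cv2.imread('pics/side10.png')
cv2.imwrite('pics/c10.png',cv2.resize(a[130:310,230:410],(600,600),interpolation=cv2.INTER_CUBIC))
E
```

```text
15.45 [0.44557298 0.26595103 0.27115911] [10.13025637  7.11637055 -8.98713144] 0.018911611921887592
```

View pics/c10.png

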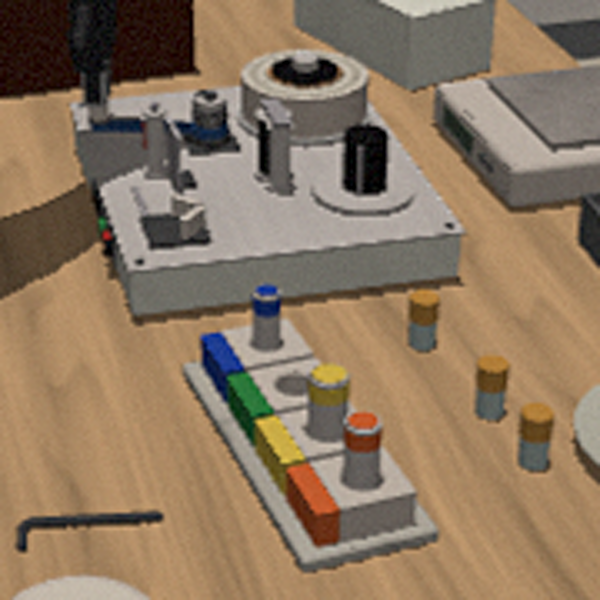

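The hold is steady. The gauge stands upright in the orange slot and the bystanders are where they were. I'm handing in.

```bash
python3 -c "
from plant import job; print(job.sign_off())"
```

```text
the job is handed in; nothing more can be done
None
```

The orange gauge is in its orange slot and released. The dancer arm is at the red stop, with the gripper still holding it by its roller. I handed the job in at about 15.5 s; the sign-off gives no verdict.

- **Gauge:** it went in without jamming, and the wrist force changed by only about 2 N as the gauge reached the bottom. In the last side picture it stands upright, level with the yellow gauge. The other gauges, the vials and the hex key look unmoved. That close-up only shows the edge of the spare roll, but the arm never went near it.
- **Dancer:** I worked out the swing from the tool position as about 1.1 rad, since the joint itself can't be read. Over the last 2 mm commanded, the tool moved only about 1 mm and the tangential force rose from about 6 to 10.5 N, which fits the arm pressing on the stop. The hold stayed steady for 0.8 s with the fingers 19 mm apart on the 20 mm roller, at a 50 N grip setting.
- **Disagreement:** the wrist and top cameras differed by 1–2 mm on the slot position, and by a few mm on the dancer pivot. I settled the slot with a closer look just before insertion, and for the pivot I relied on the 110 mm arm length and the contact force.

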